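# Build a second tier on the kiln shelf

## Task

Load the kiln shelf with a small second tier: stand the short square post upright on the middle of the pad that has the white vase behind it and the short round post on the middle of the other pad, and set the low dish midway between the two posts; then lay the narrow shelf strip centred across both posts, bridging over the dish, and last stand the cup upright on the middle of the strip. Set every piece down gently rather than letting it drop, and leave the vase and the spare tall post where they stand.

Things in the scene. Friction and masses are not known exactly. Their poses are not given: they have to be found in the camera images.
- kiln_shelf: Buff refractory kiln shelf, fixed, lying flat on the table: 230 mm (its x) by 280 mm (its y), 18 mm thick. Origin at the centre of its underside, z up. It carries the two pads and the white vase. The plain brown wooden ware board (230 x 340 x 16 mm), fixed on the other side of the table, carries the five loose pieces; shelf and board may be either way round (left or right).
- pad_vase: Flat white square kiln-wash pad, fixed on the kiln shelf, 60 x 60 mm and 3 mm thick: the one with the white vase standing right behind it (95 mm along the pad's +x, away from the robot). Origin at the centre of its underside, on the shelf's top; its x and y axes are along the shelf's. The pads are 140 mm apart, centre to centre, along the shelf's y, each 70 mm from the shelf's middle in y and 40 mm towards the robot from it (at x = -40 mm in the shelf's frame).
- pad_free: The other white pad, same size (60 x 60 x 3 mm) and same axes, with no vase behind it. Which pad is to the left changes.
- vase: White glazed vase, 100 mm high, 58 mm across at its belly, loose, standing on the kiln shelf. Origin at the centre of its foot. Not to be disturbed.
- tall_post: Spare tall round kiln post, 40 mm across and 110 mm high, loose, standing on the table beyond the work. Origin at the centre of its foot. Not needed: leave alone.
- square_post_c (a point): Short square cream kiln post, 38 x 38 mm, 60 mm high, about 0.15 kg, with a grey dot on top; standing on the ware board. This point is its centre, 30 mm above its foot; x and y are normal to its sides, z up.
- round_post_c (a point): Short round cream kiln post, 40 mm across, 60 mm high, about 0.13 kg, with a grey dot on top; standing on the ware board. This point is its centre, 30 mm above its foot; z up.
- dish_c (a point): Low open round dish of bare reddish fired clay, 66 mm across, 34 mm high, wall 4 mm, about 0.07 kg; on the ware board. This point is its centre, 17 mm above its foot; z up. The two posts, the dish and the cup stand in one row in any order, about 82 mm apart, on the robot's side of the board; the row runs along the board's length, to within 0.1 rad along the strip.
- strip_c (a point): Narrow flat kiln shelf strip of pale grey refractory, 56 mm (its x) by 210 mm (its y), 14 mm thick, about 0.33 kg; lying flat on the ware board behind the row. This point is its centre, 7 mm above its underside; y along its length, z up.
- cup_c (a point): Straight cup without handle, of bare reddish fired clay, 48 mm across, 60 mm high, wall 4 mm, about 0.11 kg; on the ware board, mouth up. This point is its centre, 30 mm above its foot; z up.

How it is judged:
On the way, in this order (a step that is already met when the one before it is completed fails the run):
1. both short posts stand on their pads with the dish midway between them, let go (horizontal distance between square_post_c and pad_vase below 0.013 m and z of square_post_c in the frame of kiln_shelf between 0.045 and 0.057 m and angle between each of square_post_c, round_post_c, dish_c's own z axis and vertical below 0.08 rad and horizontal distance between round_post_c and pad_free below 0.013 m and z of round_post_c in the frame of kiln_shelf between 0.045 and 0.057 m and x of dish_c in the frame of kiln_shelf between -0.055 and -0.025 m and y of dish_c in the frame of kiln_shelf between -0.015 and 0.015 m and z of dish_c in the frame of kiln_shelf between 0.029 and 0.041 m and contact force between the fingers and square_post below 0.1 N and contact force between the fingers and round_post below 0.1 N and contact force between the fingers and dish below 0.1 N), for 0.2 s.
2. the strip lies centred across both posts, let go (horizontal distance between square_post_c and pad_vase below 0.013 m and z of square_post_c in the frame of kiln_shelf between 0.045 and 0.057 m and angle between each of square_post_c, round_post_c, dish_c, strip_c's own z axis and vertical below 0.08 rad and horizontal distance between round_post_c and pad_free below 0.013 m and z of round_post_c in the frame of kiln_shelf between 0.045 and 0.057 m and x of dish_c in the frame of kiln_shelf between -0.055 and -0.025 m and y of dish_c in the frame of kiln_shelf between -0.015 and 0.015 m and z of dish_c in the frame of kiln_shelf between 0.029 and 0.041 m and x of strip_c in the frame of kiln_shelf between -0.055 and -0.025 m and y of strip_c in the frame of kiln_shelf between -0.015 and 0.015 m and z of strip_c in the frame of kiln_shelf between 0.082 and 0.094 m and angle between the y axis of strip_c and the y axis of kiln_shelf, either way round below 0.14 rad and contact force between the fingers and strip below 0.1 N), for 0.2 s.
3. the cup stands on the middle of the strip, let go (horizontal distance between square_post_c and pad_vase below 0.013 m and z of square_post_c in the frame of kiln_shelf between 0.045 and 0.057 m and angle between each of square_post_c, round_post_c, dish_c, strip_c, cup_c's own z axis and vertical below 0.08 rad and horizontal distance between round_post_c and pad_free below 0.013 m and z of round_post_c in the frame of kiln_shelf between 0.045 and 0.057 m and x of dish_c in the frame of kiln_shelf between -0.055 and -0.025 m and y of dish_c in the frame of kiln_shelf between -0.015 and 0.015 m and z of dish_c in the frame of kiln_shelf between 0.029 and 0.041 m and x of strip_c in the frame of kiln_shelf between -0.055 and -0.025 m and y of strip_c in the frame of kiln_shelf between -0.015 and 0.015 m and z of strip_c in the frame of kiln_shelf between 0.082 and 0.094 m and angle between the y axis of strip_c and the y axis of kiln_shelf, either way round below 0.14 rad and x of cup_c in the frame of strip_c between -0.015 and 0.015 m and y of cup_c in the frame of strip_c between -0.015 and 0.015 m and z of cup_c in the frame of kiln_shelf between 0.119 and 0.131 m and contact force between the fingers and cup below 0.1 N), for 0.2 s.
At the end, for the whole second after the job is handed in: Square post upright within 13 mm of the centre of the pad by the vase, round post likewise on the other pad; dish on the shelf midway, strip level across both posts (within 8 degrees of their line), cup upright on mid-strip, each centred to 15 mm either way; all released, at rest (all of step 3 and contact force between the fingers and square_post below 0.1 N and linear speed of each of square_post, round_post, dish, strip, cup below 0.02 m/s and angular speed of each of square_post, round_post, dish, strip, cup below 0.2 rad/s and contact force between the fingers and round_post below 0.1 N and contact force between the fingers and dish below 0.1 N and contact force between the fingers and strip below 0.1 N); the robot touches nothing.
It fails at once if the vase is pushed more than 15 mm or tipped (distance of vase from where it was at the start of the episode above 0.015 m or angle between vase's own z axis and vertical above 0.3 rad).
It fails at once if the spare tall post is pushed more than 15 mm or tipped (distance of tall_post from where it was at the start of the episode above 0.015 m or angle between tall_post's own z axis and vertical above 0.3 rad).
It fails at once if a piece is dropped (falls free, faster than 0.6 m/s, from about 2 cm or more) ((linear speed of square_post above 0.6 m/s and contact force between the fingers and square_post below 0.05 N) or (linear speed of round_post above 0.6 m/s and contact force between the fingers and round_post below 0.05 N) or (linear speed of dish above 0.6 m/s and contact force between the fingers and dish below 0.05 N) or (linear speed of strip above 0.6 m/s and contact force between the fingers and strip below 0.05 N) or (linear speed of cup above 0.6 m/s and contact force between the fingers and cup below 0.05 N)).
It also fails if it takes over 141 s, if anything falls off the work surface, if the arm or the gripper's body presses on something with over 40 N, if the wrist force passes 120 N, or if a joint passes its speed limit or range.

## Robot

A 6-joint arm with a two-finger parallel gripper is mounted at the origin on the work surface. World frame = base frame: x ahead of the robot, y to its left, z up, the work surface at z = 0. Lengths are in m, angles in rad, forces in N, time in s.
With the tool pointing down it reaches from about 0.25 to 0.775 m from the base axis. Payload 4 kg.
Tool frame: the origin (TCP) lies at the very end of the fingers, on their centre line; the grasp point (between the pads) lies 19 mm behind it (r.grip_point_offset is the distance from the TCP to the grasp point, in m); x points along the fingers, y is the direction in which the jaws open and shut, and the axes are right-handed (so a half turn about x gives the same grasp; the last joint's range is limited). The gripper opens to 94 mm and grips with 3 to 60 N. Pads are 16 mm wide; open, the fingers measure 119 mm over their backs; the gripper's body (75 mm by 177 mm) begins 78 mm behind the grasp point.
Start: joints at [1.062, 0.087, 1.371, -0, 1.684, -0.103], TCP at [0.217, 0.505, 0.206] pointing down, gripper open.
Joint ranges: [-3.1, 3.1], [-0.76, 2.03], [0.27, 2.55], [-1.08, 4.22], [0.17, 2.65], [-2.57, 2.57]. Speed limits (rad/s): [2.79, 2.79, 3.14, 3.14, 3.14, 3.14].

## Interface

Orientations are given as a 3x3 rotation matrix whose columns are the frame's x, y, z axes.
In Python, from station import r, eyes gives the robot as it stands.
- The arm moves only by the tool send_rows, never from a script. Its arguments are lists of equal length, an entry for each row: "offset": the shift along the tool's x, y, z in m, a list of three; "rotation": the turn, a rotation vector about the tool's x, y, z in degrees, a list of three. In form: {"offset": [[tx, ty, tz], ...], "rotation": [[wx, wy, wz], ...]}. A call has 1 to 20 rows; each row is the pose to reach, as a shift and turn from the pose commanded when the call began, along the tool's axes at that moment; what a row does not reach only later rows make up. A row lasts 1/8 s, in which the tool goes at most 62.5 mm and 10.7 degrees, less where a joint would pass 70% of its speed; a pose out of reach is approached as far as the arm can. A call with a gripper value outside its range is refused whole. "grip" is the finger opening in m, from 0 to 0.094, set as the call begins (left out, the last holds). The fingers move at their own pace and stop on an object; "newtons" is the grip in N (left out, the last holds). Time passes only in rows, so rows that repeat a pose let the fingers close. It gives the time, the measured TCP pose, the force and the opening at its end, in the units of the state.
- r.get_state(): the state, without advancing time (a new reading comes with each control period).
- eyes.capture(name): name is "scene" or "top" or "wrist"; returns the picture (480x640x3 uint8, red, green, blue); there is no depth.
- eyes.camera_params(name): a dict with "camera_matrix" (3x3 intrinsics, pixels), "xyz" and "orientation" of the camera in the world. Camera axes: x right, y up, looking along -z (the intrinsics and any distortion apply to the point x, -y, -z); pixel columns grow to the right and rows downward; lengths in m; the calibration is good to about 2 mm. A picture is of the moment at which its call begins: read the wrist's pose just before it. camera_params takes no time and is no camera call; for the wrist camera it gives the pose at the moment of the call.
- r.finish_job(): hands the job in, once; it reports no verdict.
The state is a dict: "t": time; "joint_positions": joint angles; "qd": joint speeds; "tau": joint torques, N m; "tcp_pos": TCP position; "tcp_rot": TCP orientation; "contact_force": force on the tool from outside, world axes, zero at the start; "moment": the same for the moment, N m; "opening": opening from 0.0 (shut) to 1.0 (fully open).
Only numpy, scipy, OpenCV 4.12 (cv2) and the standard library are available. Lean on these libraries where they do the work, as an engineer would, in place of code of your own. Each camera call takes 0.05 s, during which the arm holds its last target. There are 200 camera calls.

## Working session

There is one attempt and no reset: what is moved stays moved. The work goes in short steps, Python scripts to look and compute and a tool call to move; the robot and the scene stay as the last step left them, time stands still between calls to the robot, and variables do not carry over. Pictures are saved under pics/ and viewed, about 12 in all and at most 16, crops included, and the job is handed in when it is done.

Besides the shell and the picture viewer there is one more tool, called after "Call:" in YAML: its name, and indented under it one key for each argument. send_rows: Moves the arm, as the interface text tells. Its arguments: {"type":"object","properties":{"offset":{"type":"array","items":{"type":"array","items":{"type":"number"}}},"rotation":{"type":"array","items":{"type":"array","items":{"type":"number"}}},"grip":{"type":"number"},"newtons":{"type":"number"}},"required":["offset","rotation"]}

```bash
mkdir -p pics; ls; python3 - <<'E'
from station import r, eyes
import cv2, numpy as np
s=r.get_state(); print(s['t'],s['tcp_pos'],np.round(s['tcp_rot'],3).tolist(),s['opening'],r.grip_point_offset)
for n in ['top','scene']:
    im=eyes.capture(n); cv2.imwrite(f'pics/{n}0.png',im[:,:,::-1]); p=eyes.camera_params(n)
    print(n,{k:np.round(v,3).tolist() if not isinstance(v,(str,dict)) else v for k,v in p.items()})
E
```

```text
pics
0.0 [0.21686779 0.50483045 0.2043074 ] [[-0.001, 0.395, 0.919], [-0.002, 0.919, -0.395], [-1.0, -0.002, -0.0]] 0.9984445297190843 0.0188
top {'camera_matrix': [[454.529, 0.0, 319.209], [0.0, 454.529, 237.161], [0.0, 0.0, 1.0]], 'xyz': [0.485, -0.008, 1.129], 'orientation': [[0.019, 0.992, -0.123], [-1.0, 0.017, -0.014], [-0.012, 0.124, 0.992]]}
scene {'camera_matrix': [[579.429, 0.0, 310.669], [0.0, 579.429, 244.939], [0.0, 0.0, 1.0]], 'xyz': [1.198, -0.61, 0.963], 'orientation': [[0.753, -0.479, 0.452], [0.658, 0.56, -0.503], [-0.012, 0.676, 0.737]]}
```

View pics/top0.png

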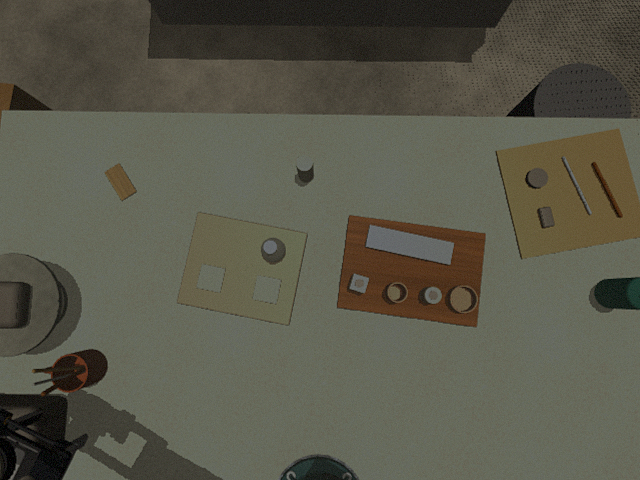

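View pics/scene0.png

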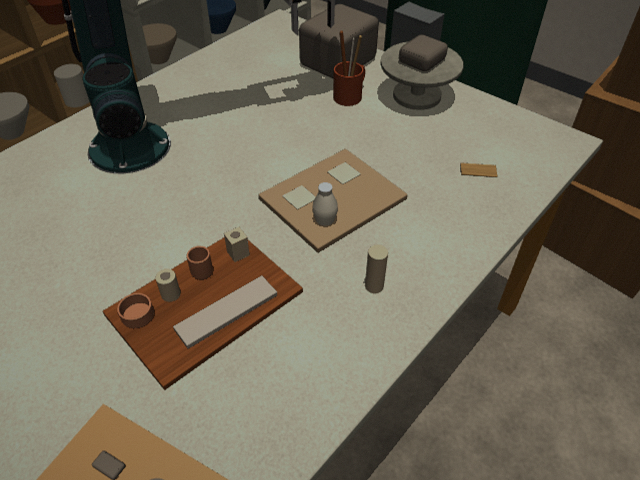

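Top view: the shelf is on the left, with pads at about (211,278) and (267,290) and the vase at (273,250), so the vase pad is the right-hand one. The row on the board, left to right, is square post (359,284), cup (397,292), round post (433,295) and dish (463,299), with the strip at (409,244).

```bash
cat > h.py <<'E'
from station import r, eyes
import cv2, numpy as np
def ray(n,uv,z,p=None):
    p=p or eyes.camera_params(n); K=np.array(p['camera_matrix']); R=np.array(p['orientation']); C=np.array(p['xyz'])
    d=np.linalg.solve(K,[uv[0],uv[1],1.]); d=R@(d*[1,-1,-1]); return C+d*(z-C[2])/d[2]
def px(n,X,p=None):
    p=p or eyes.camera_params(n); K=np.array(p['camera_matrix']); R=np.array(p['orientation']); C=np.array(p['xyz'])
    c=(R.T@(np.array(X)-C))*[1,-1,-1]; q=K@c; return q[:2]/q[2]
E
python3 - <<'E'
from h import *
im=cv2.imread('pics/top0.png'); hsv=cv2.cvtColor(im,cv2.COLOR_BGR2HSV)
for nm,(u,v) in dict(pad=(211,278),pad2=(267,290),shelf=(240,285),table=(320,350),board=(450,280),strip=(409,244),sq=(357,287),sqtop=(361,280),rd=(427,295),dish=(463,299),dishrim=(463,286),cup=(397,292),vase=(273,246)).items(): print(nm,hsv[v,u])
c=cv2.resize(im[205:335,170:490],None,fx=2.5,fy=2.5,interpolation=cv2.INTER_CUBIC); c=cv2.convertScaleAbs(c,alpha=1.6); cv2.imwrite('pics/c0.png',c)
E
```

```text
pad [ 36  35 101]
pad2 [ 30  30 101]
shelf [ 25  76 104]
table [ 36  39 105]
board [ 14 169  80]
strip [ 90   5 104]
sq [40 16 95]
sqtop [18 62 94]
rd [ 54  12 105]
dish [ 17  88 104]
dishrim [ 18 112  93]
cup [ 20  83 102]
vase [102  12 108]
```

View pics/c0.png

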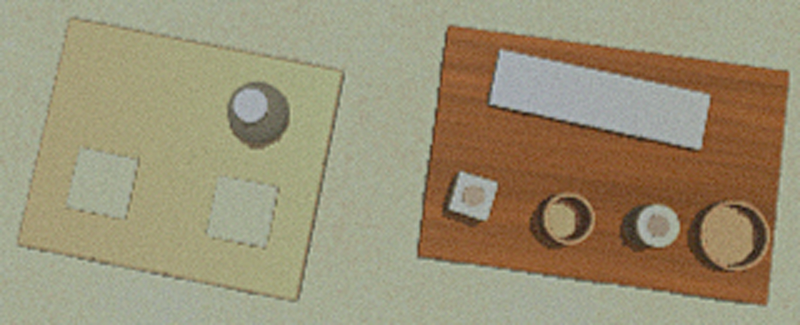

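The crop, brightened, confirms that layout. Now I'll measure it.

```bash
python3 - <<'E'
from h import *
im=cv2.imread('pics/top0.png'); F=4
big=cv2.GaussianBlur(cv2.resize(im,None,fx=F,fy=F,interpolation=cv2.INTER_CUBIC),(0,0),3); hsv=cv2.cvtColor(big,cv2.COLOR_BGR2HSV)
S=hsv[...,1].astype(int);V=hsv[...,2].astype(int)
def roi(m,x0,x1,y0,y1):
    o=np.zeros_like(m,np.uint8); o[y0*F:y1*F,x0*F:x1*F]=255*m[y0*F:y1*F,x0*F:x1*F]; return o
def big1(m):
    c,_=cv2.findContours(m,cv2.RETR_EXTERNAL,cv2.CHAIN_APPROX_NONE); return max(c,key=cv2.contourArea)
un=lambda q:(np.array(q)+.5)/F-.5
def rep(nm,c,z):
    b=cv2.boxPoints(cv2.minAreaRect(c)); W=np.array([ray('top',un(q),z) for q in b]); e=[np.linalg.norm(W[1]-W[0]),np.linalg.norm(W[2]-W[1])]
    k=int(np.argmax(e)); d=W[k+1]-W[k]; a=np.degrees(np.arctan2(d[1],d[0])); a=(a)%180
    print(nm,'px',un(b.mean(0)).round(1),'ctr',W.mean(0).round(4),'edges',np.round(e,4),'ang long',round(a,2)); return W.mean(0)
# shelf: hue/sat distinct from the table
rep('shelf',big1(roi(S>58,160,325,200,335)),.018)
for nm,b in dict(padL=(190,232,258,300),padR=(247,290,270,312)).items():
    x0,x1,y0,y1=b; rep(nm,big1(roi(S<58,*b)),.021)
rep('board',big1(roi(S>90,325,495,205,335)),.016)
rep('strip',big1(roi((S<60)&(V>80),355,470,215,270)),.030)
rep('sq',big1(roi((S<85)&(V>70),345,375,270,300)),.076)
rep('rd',big1(roi((S<85)&(V>70),420,445,280,310)),.076)
for nm,u,v in [('padR by shelf check',0,0)][:0]: pass
g=cv2.cvtColor(big,cv2.COLOR_BGR2GRAY)
for nm,(u,v,R,z) in dict(cup=(396.8,292.2,.024,.076),dish=(462.8,299,.033,.050)).items():
    f=454.5/(1.129-z)*R*F
    sub=g[int((v-22)*F):int((v+22)*F),int((u-22)*F):int((u+22)*F)]
    c=cv2.HoughCircles(sub,cv2.HOUGH_GRADIENT,1,8,param1=40,param2=8,minRadius=int(f*.88),maxRadius=int(f*1.1))
    for q in c[0][:3]:
        p=un(q[:2]+np.array([int((u-22)*F),int((v-22)*F)])); print(nm,p.round(1),q[2]/f,ray('top',p,z).round(4))
E
```

```text
shelf px [241.8 267.8] ctr [0.5458 0.1963 0.018 ] edges [0.2302 0.2858] ang long 79.61
padL px [210.3 277.7] ctr [0.5188 0.2712 0.021 ] edges [0.0632 0.0632] ang long 170.7
padR px [272.4 288.7] ctr [0.4951 0.119  0.021 ] edges [0.073  0.0943] ang long 80.05
board px [412.3 270.6] ctr [ 0.5467 -0.2201  0.016 ] edges [0.2312 0.3477] ang long 83.16
strip px [409.5 244.1] ctr [ 0.6087 -0.2114  0.03  ] edges [0.0557 0.2108] ang long 78.51
sq px [358.7 283. ] ctr [ 0.5113 -0.0859  0.076 ] edges [0.0389 0.0388] ang long 163.77
rd px [432.8 294.9] ctr [ 0.4874 -0.2556  0.076 ] edges [0.0384 0.0387] ang long 179.2
cup [397.2 292. ] 1.0184406 [ 0.4923 -0.1745  0.076 ]
cup [395.2 291. ] 1.0184406 [ 0.4945 -0.1699  0.076 ]
cup [395.2 293. ] 1.0184406 [ 0.49   -0.1699  0.076 ]
dish [462.8 299.2] 0.9244358 [ 0.4785 -0.3317  0.05  ]
dish [464.8 298. ] 1.086302 [ 0.4815 -0.3365  0.05  ]
dish [462.8 297.2] 0.9226373 [ 0.4832 -0.3318  0.05  ]
```

```bash
cat >> h.py <<'E'
def go(X,jaw,n=None):
    """print total offset (tool axes) and turn about tool x to put TCP at X with jaw axis at angle jaw (deg, mod 180)"""
    s=r.get_state(); R=np.array(s['tcp_rot']); d=R.T@(np.array(X)-s['tcp_pos'])
    a=np.degrees(np.arctan2(R[1,1],R[0,1])); t=(a-jaw+90)%180-90
    Rt=np.column_stack([[0,0,-1],[np.cos(np.radians(a-t)),np.sin(np.radians(a-t)),0],[0,0,0]]); Rt[:,2]=np.cross(Rt[:,0],Rt[:,1])
    w=cv2.Rodrigues(R.T@Rt)[0].ravel()*180/np.pi
    print('t',round(s['t'],2),'tcp',np.round(s['tcp_pos'],4),'jaw',round(a,1),'open',round(s['opening']*94,1),'F',np.round(s['contact_force'],1),'| offset',np.round(d,4),'rot',np.round(w,1))
E
python3 -c "
from h import *
go([.50,-.21,.30],-13)"
```

```text
t 0.1 tcp [0.2169 0.5049 0.2044] jaw 66.8 open 93.9 F [-0.4 -0.1  1. ] | offset [-0.0946 -0.5453  0.5423] rot [79.8  0.1  0.1]
```

Call:
send_rows:
  offset:
    - [-0.05,0,0]
    - [-0.095,-0.03,0.03]
    - [-0.095,-0.07,0.07]
    - [-0.095,-0.545,0.542]
    - [-0.095,-0.545,0.542]
    - [-0.095,-0.545,0.542]
    - [-0.095,-0.545,0.542]
    - [-0.095,-0.545,0.542]
    - [-0.095,-0.545,0.542]
    - [-0.095,-0.545,0.542]
    - [-0.095,-0.545,0.542]
    - [-0.095,-0.545,0.542]
    - [-0.095,-0.545,0.542]
    - [-0.095,-0.545,0.542]
    - [-0.095,-0.545,0.542]
    - [-0.095,-0.545,0.542]
    - [-0.095,-0.545,0.542]
    - [-0.095,-0.545,0.542]
    - [-0.095,-0.545,0.542]
    - [-0.095,-0.545,0.542]
  rotation:
    - [0,0,0]
    - [0,0,0]
    - [5,0,0]
    - [80,0,0]
    - [80,0,0]
    - [80,0,0]
    - [80,0,0]
    - [80,0,0]
    - [80,0,0]
    - [80,0,0]
    - [80,0,0]
    - [80,0,0]
    - [80,0,0]
    - [80,0,0]
    - [80,0,0]
    - [80,0,0]
    - [80,0,0]
    - [80,0,0]
    - [80,0,0]
    - [80,0,0]

```text
t: 2.6
tcp_pos: [0.5, -0.209, 0.3007]
tcp_rot: [[0.0, 0.974, -0.229], [-0.0, -0.229, -0.974], [-1.0, 0.0, 0.0]]
contact_force: [0.9, -0.4, 0.7]
opening: 0.999
```

```bash
python3 - <<'E'
from h import *
go([.50,-.21,.30],-13)
p=eyes.camera_params('wrist'); im=eyes.capture('wrist'); cv2.imwrite('pics/w0.png',im[:,:,::-1]); print(np.round(p['xyz'],3),np.round(p['orientation'],3).tolist(),np.round(p['camera_matrix'],1).tolist())
import pickle; pickle.dump(p,open('w0.pkl','wb'))
for X in [(.5113,-.0859,.076),(.4923,-.1745,.076),(.4874,-.2556,.076),(.4785,-.3317,.05),(.6087,-.2114,.03)]: print(px('wrist',X,p).round(0))
E
```

```text
t 2.6 tcp [ 0.5    -0.209   0.3007] jaw -13.2 open 93.9 F [ 0.9 -0.4  0.7] | offset [0.0007 0.0003 0.001 ] rot [-0.2  0.  -0. ]
[ 0.518 -0.13   0.48 ] [[0.974, 0.218, 0.064], [-0.227, 0.935, 0.271], [-0.001, -0.278, 0.96]] [[366.1, 0.0, 324.3], [0.0, 366.1, 238.5], [0.0, 0.0, 1.0]]
[308.  91.]
[311. 179.]
[323. 249.]
[330. 299.]
[412. 182.]
```

View pics/w0.png

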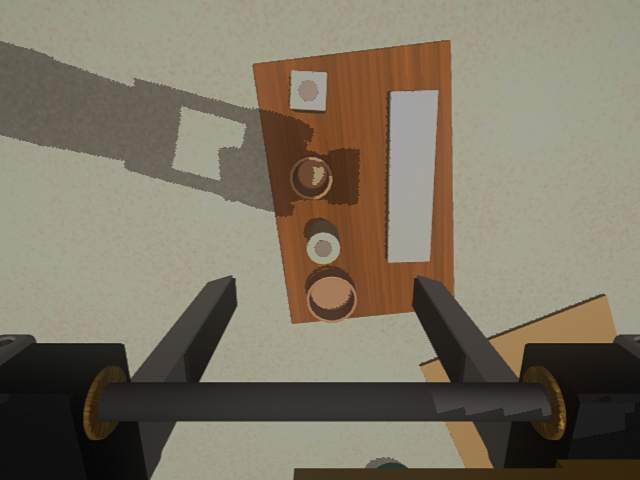

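Wrist view: square post (308,90), cup (311,178), round post (323,248), dish (330,299), strip corners about (390,91) to (431,262). All of them match my top-view positions to about 1 px. I'll take the dish first.

```bash
python3 -c "
from h import *
go([.479,-.332,.12],-10.6);go([.479,-.332,.024],-10.6)"
```

```text
t 2.65 tcp [ 0.5    -0.2091  0.3006] jaw -13.2 open 93.9 F [-0.4 -1.  -0.1] | offset [0.1806 0.0077 0.1244] rot [-2.6 -0.  -0. ]
t 2.65 tcp [ 0.5    -0.2091  0.3006] jaw -13.2 open 93.9 F [-0.4 -1.  -0.1] | offset [0.2766 0.0076 0.1244] rot [-2.6 -0.  -0. ]
```

Call:
send_rows:
  offset:
    - [0.04,0.002,0.04]
    - [0.08,0.004,0.08]
    - [0.12,0.0075,0.124]
    - [0.16,0.0075,0.124]
    - [0.19,0.0075,0.124]
    - [0.21,0.0075,0.124]
    - [0.23,0.0075,0.124]
    - [0.25,0.0075,0.124]
    - [0.265,0.0075,0.124]
    - [0.277,0.0075,0.124]
    - [0.277,0.0075,0.124]
    - [0.277,0.0075,0.124]
  rotation:
    - [-1,0,0]
    - [-2,0,0]
    - [-2.6,0,0]
    - [-2.6,0,0]
    - [-2.6,0,0]
    - [-2.6,0,0]
    - [-2.6,0,0]
    - [-2.6,0,0]
    - [-2.6,0,0]
    - [-2.6,0,0]
    - [-2.6,0,0]
    - [-2.6,0,0]
  grip: 0.092

```text
t: 4.15
tcp_pos: [0.4793, -0.3321, 0.0242]
tcp_rot: [[0.001, 0.983, -0.185], [-0.001, -0.185, -0.983], [-1.0, 0.001, 0.001]]
contact_force: [0.2, -0.6, -0.6]
opening: 0.977
```

Call:
send_rows:
  offset:
    - [0,0,0]
    - [0,0,0]
    - [0,0,0]
    - [0,0,0]
    - [0,0,0]
    - [0,0,0]
  rotation:
    - [0,0,0]
    - [0,0,0]
    - [0,0,0]
    - [0,0,0]
    - [0,0,0]
    - [0,0,0]
  grip: 0.05
  newtons: 12

```text
t: 4.9
tcp_pos: [0.4791, -0.3319, 0.0239]
tcp_rot: [[0.001, 0.983, -0.185], [-0.0, -0.185, -0.983], [-1.0, 0.001, 0.0]]
contact_force: [0.3, 0.8, 1.9]
opening: 0.707
```

```bash
python3 -c "
from h import *
go([.479,-.332,.15],-10.6);go([.5065,.2035,.15],-10.6)
im=eyes.capture('wrist'); cv2.imwrite('pics/w1.png',im[:,:,::-1])"
```

```text
t 4.9 tcp [ 0.4791 -0.3319  0.0239] jaw -10.7 open 66.5 F [0.3 0.8 1.9] | offset [-1.261e-01 -0.000e+00  1.000e-04] rot [-0.1  0.  -0. ]
t 4.9 tcp [ 0.4791 -0.3319  0.0239] jaw -10.7 open 66.5 F [0.3 0.8 1.9] | offset [-0.1263 -0.072  -0.5312] rot [-0.1  0.  -0. ]
```

View pics/w1.png

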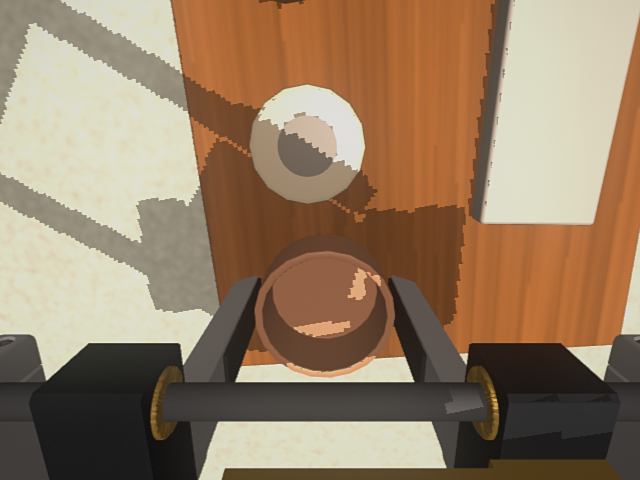

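The dish is held between the jaws at 66.5 mm opening, with its rim centred near (325,313). I'll lift it and carry it over the shelf, then refine the shelf pose from there.

Call:
send_rows:
  offset:
    - [-0.01,0,0]
    - [-0.03,0,0]
    - [-0.06,0,0]
    - [-0.1,0,0]
    - [-0.14,0,-0.02]
    - [-0.18,-0.007,-0.05]
    - [-0.21,-0.013,-0.09]
    - [-0.23,-0.02,-0.13]
    - [-0.245,-0.025,-0.17]
    - [-0.245,-0.03,-0.21]
    - [-0.245,-0.036,-0.25]
    - [-0.245,-0.041,-0.29]
    - [-0.245,-0.047,-0.33]
    - [-0.245,-0.053,-0.37]
    - [-0.245,-0.058,-0.41]
    - [-0.245,-0.063,-0.44]
    - [-0.245,-0.065,-0.455]
    - [-0.245,-0.065,-0.46]
    - [-0.245,-0.065,-0.46]
    - [-0.245,-0.065,-0.46]
  rotation:
    - [0,0,0]
    - [0,0,0]
    - [0,0,0]
    - [0,0,0]
    - [0,0,0]
    - [0,0,0]
    - [0,0,0]
    - [0,0,0]
    - [0,0,0]
    - [0,0,0]
    - [0,0,0]
    - [0,0,0]
    - [0,0,0]
    - [0,0,0]
    - [0,0,0]
    - [0,0,0]
    - [0,0,0]
    - [0,0,0]
    - [0,0,0]
    - [0,0,0]

```text
t: 7.45
tcp_pos: [0.5001, 0.1313, 0.2685]
tcp_rot: [[0.0, 0.982, -0.186], [-0.0, -0.186, -0.982], [-1.0, 0.0, 0.0]]
contact_force: [-1.0, 0.2, -0.5]
opening: 0.713
```

```bash
python3 - <<'E'
from h import *
go([.5065,.2035,.15],-10.6)
p=eyes.camera_params('wrist'); im=eyes.capture('wrist'); cv2.imwrite('pics/w2.png',im[:,:,::-1])
import pickle; pickle.dump(p,open('w2.pkl','wb'))
for X in [(.5191,.2724,.021),(.4939,.1346,.021),(.5065,.2035,.018)]: print(px('wrist',X,p).round(0))
E
```

```text
t 7.45 tcp [0.5001 0.1313 0.2685] jaw -10.7 open 67.0 F [-1.   0.2 -0.5] | offset [ 0.1185 -0.0071 -0.0721] rot [-0.1  0.  -0. ]
[318.  73.]
[319. 202.]
[318. 141.]
```

View pics/w2.png

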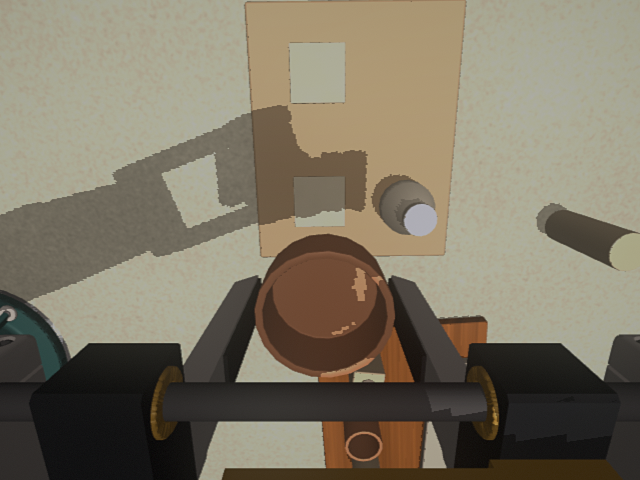

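The wrist view shows the far (free) pad with corners at about (289,42), (345,43), (345,103) and (291,103), and the vase pad at about (293,177) to (345,227). The vase stands beside the latter and the dish is still held.

```bash
python3 - <<'E'
from h import *
import pickle; p=pickle.load(open('w2.pkl','rb'))
P=lambda pts,z:np.array([ray('wrist',q,z,p) for q in pts])
for nm,pts,z in [('free',[(289,42),(345,43),(345,103),(291,103)],.021),('vase',[(293,177),(345,177),(345,227),(294,227)],.021),('shelf',[(246,2),(465,1),(444,255),(260,256)],.018)]:
    W=P(pts,z); d=(W[0]+W[1]-W[2]-W[3]); print(nm,W.mean(0).round(4),'yaxis ang',np.degrees(np.arctan2(d[1],d[0])).round(2),np.linalg.norm(W[1]-W[0]).round(4),np.linalg.norm(W[2]-W[1]).round(4))
E
```

```text
free [0.5188 0.2722 0.021 ] yaxis ang 80.08 0.0588 0.0592
vase [0.4942 0.1343 0.021 ] yaxis ang 79.7 0.0601 0.0596
shelf [0.5457 0.1966 0.018 ] yaxis ang 79.82 0.2251 0.2753
```

Call:
send_rows:
  offset:
    - [0.02,-0.004,-0.036]
    - [0.05,-0.007,-0.06]
    - [0.08,-0.007,-0.072]
    - [0.11,-0.007,-0.072]
    - [0.14,-0.007,-0.072]
    - [0.17,-0.007,-0.072]
    - [0.195,-0.007,-0.072]
    - [0.215,-0.007,-0.072]
    - [0.225,-0.007,-0.072]
    - [0.232,-0.007,-0.072]
    - [0.237,-0.007,-0.072]
    - [0.24,-0.007,-0.072]
    - [0.242,-0.007,-0.072]
    - [0.242,-0.007,-0.072]
    - [0.242,-0.007,-0.072]
  rotation:
    - [0,0,0]
    - [0,0,0]
    - [0,0,0]
    - [0,0,0]
    - [0,0,0]
    - [0,0,0]
    - [0,0,0]
    - [0,0,0]
    - [0,0,0]
    - [0,0,0]
    - [0,0,0]
    - [0,0,0]
    - [0,0,0]
    - [0,0,0]
    - [0,0,0]

```text
t: 9.38
tcp_pos: [0.5066, 0.2045, 0.0267]
tcp_rot: [[0.001, 0.983, -0.185], [0.0, -0.185, -0.983], [-1.0, 0.0, -0.0]]
contact_force: [-0.4, 0.2, -1.1]
opening: 0.713
```

```bash
python3 -c "
from h import *
go([.5065,.2034,.026],-10.6);go([.511,-.086,.20],-16.2)"
```

```text
t 9.38 tcp [0.5066 0.2045 0.0267] jaw -10.6 open 67.0 F [-0.4  0.2 -1.1] | offset [0.0007 0.0001 0.0011] rot [-0. -0. -0.]
t 9.38 tcp [0.5066 0.2045 0.0267] jaw -10.6 open 67.0 F [-0.4  0.2 -1.1] | offset [-0.1733  0.0581  0.2846] rot [ 5.6 -0.  -0. ]
```

Call:
send_rows:
  offset:
    - [0.0007,0,0.001]
    - [0.001,0,0.001]
    - [0.001,0,0.001]
  rotation:
    - [0,0,0]
    - [0,0,0]
    - [0,0,0]

```text
t: 9.75
tcp_pos: [0.5064, 0.2034, 0.0259]
tcp_rot: [[0.0, 0.983, -0.185], [0.0, -0.185, -0.983], [-1.0, 0.0, -0.0]]
contact_force: [-1.2, -0.5, 1.5]
opening: 0.712
```

Call:
send_rows:
  offset:
    - [0,0,0]
    - [0,0,0]
    - [0,0,0]
    - [0,0,0]
    - [-0.02,0,0]
    - [-0.05,0,0]
    - [-0.1,0,0]
    - [-0.16,0,0]
    - [-0.2,0.007,0.03]
    - [-0.2,0.02,0.09]
    - [-0.2,0.032,0.15]
    - [-0.2,0.044,0.21]
    - [-0.19,0.058,0.283]
    - [-0.175,0.058,0.283]
    - [-0.175,0.058,0.283]
    - [-0.175,0.058,0.283]
  rotation:
    - [0,0,0]
    - [0,0,0]
    - [0,0,0]
    - [0,0,0]
    - [0,0,0]
    - [0,0,0]
    - [0,0,0]
    - [0,0,0]
    - [0,0,0]
    - [2,0,0]
    - [4,0,0]
    - [5.6,0,0]
    - [5.6,0,0]
    - [5.6,0,0]
    - [5.6,0,0]
    - [5.6,0,0]
  grip: 0.085

```text
t: 11.75
tcp_pos: [0.5111, -0.084, 0.2006]
tcp_rot: [[0.0, 0.961, -0.278], [0.001, -0.278, -0.961], [-1.0, -0.0, -0.001]]
contact_force: [0.4, 0.1, 0.4]
opening: 0.9
```

```bash
python3 - <<'E'
from h import *
go([.511,-.086,.20],-16.2);go([.511,-.086,.041],-16.2)
im=eyes.capture('scene'); cv2.imwrite('pics/s1.png',im[:,:,::-1][90:330,100:420])
p=eyes.camera_params('wrist'); im=eyes.capture('wrist'); cv2.imwrite('pics/w3.png',im[:,:,::-1])
print(px('wrist',(.5113,-.0859,.076),p))
c=np.vstack([cv2.resize(im[100:480],(400,238)),cv2.resize(cv2.imread('pics/s1.png')[:,:,::-1],(400,300))]); cv2.imwrite('pics/v3.png',c[:,:,::-1])
E
```

```text
t 11.75 tcp [ 0.5111 -0.084   0.2006] jaw -16.1 open 84.6 F [0.4 0.1 0.4] | offset [0.0006 0.0005 0.0019] rot [ 0.1 -0.   0. ]
t 11.75 tcp [ 0.5111 -0.084   0.2006] jaw -16.1 open 84.6 F [0.4 0.1 0.4] | offset [0.1596 0.0005 0.0021] rot [ 0.1 -0.   0. ]
[325.12829223 233.05681656]
```

View pics/v3.png

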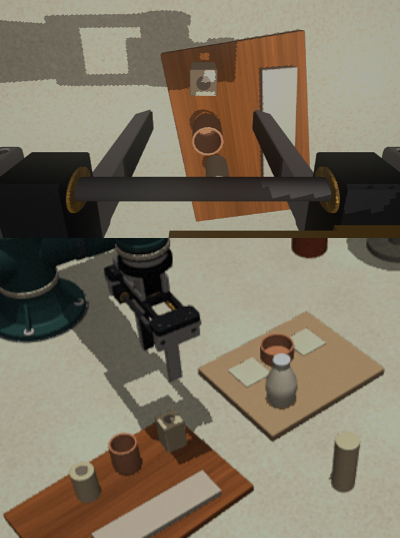

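The dish stands between the pads and the vase hasn't moved. The square post's dot is where I predicted, about (325,231) in the wrist view. Descending on it now.

Call:
send_rows:
  offset:
    - [0.04,0.0005,0.002]
    - [0.08,0.0005,0.002]
    - [0.11,0.0005,0.002]
    - [0.135,0.0005,0.002]
    - [0.152,0.0005,0.002]
    - [0.162,0.0005,0.002]
    - [0.162,0.0005,0.002]
    - [0.162,0.0005,0.002]
  rotation:
    - [0,0,0]
    - [0,0,0]
    - [0,0,0]
    - [0,0,0]
    - [0,0,0]
    - [0,0,0]
    - [0,0,0]
    - [0,0,0]

```text
t: 12.85
tcp_pos: [0.5117, -0.0876, 0.0396]
tcp_rot: [[0.002, 0.96, -0.28], [-0.0, -0.28, -0.96], [-1.0, 0.002, -0.0]]
contact_force: [-0.1, 0.4, 0.5]
opening: 0.905
```

Call:
send_rows:
  offset:
    - [0,0,0]
    - [0,0,0]
    - [0,0,0]
    - [0,0,0]
    - [0,0,0]
    - [0,0,0]
    - [0,0,0]
    - [0,0,0]
  rotation:
    - [0,0,0]
    - [0,0,0]
    - [0,0,0]
    - [0,0,0]
    - [0,0,0]
    - [0,0,0]
    - [0,0,0]
    - [0,0,0]
  grip: 0.025
  newtons: 20

```text
t: 13.85
tcp_pos: [0.5109, -0.0875, 0.0385]
tcp_rot: [[0.0, 0.96, -0.28], [0.0, -0.28, -0.96], [-1.0, 0.0, -0.0]]
contact_force: [1.1, -1.6, -0.3]
opening: 0.404
```

```bash
python3 -c "
from h import *
go([.4942,.1344,.18],-10.2);go([.4942,.1344,.044],-10.2)"
```

```text
t 13.85 tcp [ 0.5109 -0.0875  0.0385] jaw -16.2 open 38.0 F [ 1.1 -1.6 -0.3] | offset [-0.1415 -0.0781 -0.2084] rot [-6. -0. -0.]
t 13.85 tcp [ 0.5109 -0.0875  0.0385] jaw -16.2 open 38.0 F [ 1.1 -1.6 -0.3] | offset [-0.0055 -0.0781 -0.2084] rot [-6. -0. -0.]
```

Call:
send_rows:
  offset:
    - [-0.01,0,0]
    - [-0.03,0,0]
    - [-0.06,0,0]
    - [-0.1,-0.005,-0.015]
    - [-0.13,-0.019,-0.05]
    - [-0.14,-0.034,-0.09]
    - [-0.14,-0.049,-0.13]
    - [-0.14,-0.063,-0.17]
    - [-0.14,-0.074,-0.195]
    - [-0.13,-0.078,-0.207]
    - [-0.11,-0.078,-0.207]
    - [-0.085,-0.078,-0.207]
    - [-0.06,-0.078,-0.207]
    - [-0.04,-0.078,-0.207]
    - [-0.025,-0.078,-0.207]
    - [-0.015,-0.078,-0.207]
    - [-0.009,-0.078,-0.207]
    - [-0.006,-0.078,-0.207]
    - [-0.006,-0.078,-0.207]
    - [-0.006,-0.078,-0.207]
  rotation:
    - [0,0,0]
    - [0,0,0]
    - [0,0,0]
    - [-1,0,0]
    - [-2,0,0]
    - [-3,0,0]
    - [-4,0,0]
    - [-5,0,0]
    - [-6,0,0]
    - [-6,0,0]
    - [-6,0,0]
    - [-6,0,0]
    - [-6,0,0]
    - [-6,0,0]
    - [-6,0,0]
    - [-6,0,0]
    - [-6,0,0]
    - [-6,0,0]
    - [-6,0,0]
    - [-6,0,0]

```text
t: 16.35
tcp_pos: [0.4943, 0.1332, 0.0451]
tcp_rot: [[0.001, 0.984, -0.178], [0.0, -0.178, -0.984], [-1.0, 0.001, -0.0]]
contact_force: [1.0, -0.1, -1.5]
opening: 0.406
```

```bash
python3 -c "
from h import *
go([.4942,.1330,.0435],-10.2);go([.4874,-.2556,.2],-10.2)"
```

```text
t 16.35 tcp [0.4943 0.1332 0.0451] jaw -10.2 open 38.2 F [ 1.  -0.1 -1.5] | offset [ 0.0016 -0.0001  0.0002] rot [-0.  -0.  -0.1]
t 16.35 tcp [0.4943 0.1332 0.0451] jaw -10.2 open 38.2 F [ 1.  -0.1 -1.5] | offset [-0.155   0.0625  0.3837] rot [-0.  -0.  -0.1]
```

Call:
send_rows:
  offset:
    - [0.0008,0,0]
    - [0.0015,0,0]
    - [0.0015,0,0]
    - [0.0015,0,0]
  rotation:
    - [0,0,0]
    - [0,0,0]
    - [0,0,0]
    - [0,0,0]

```text
t: 16.85
tcp_pos: [0.4941, 0.1331, 0.0435]
tcp_rot: [[0.001, 0.984, -0.178], [0.0, -0.178, -0.984], [-1.0, 0.001, -0.0]]
contact_force: [-0.8, -0.3, 1.6]
opening: 0.401
```

Call:
send_rows:
  offset:
    - [0,0,0]
    - [0,0,0]
    - [0,0,0]
    - [0,0,0]
    - [-0.02,0,0]
    - [-0.05,0,0]
    - [-0.1,0,0]
    - [-0.15,0,0]
    - [-0.155,0.01,0.06]
    - [-0.155,0.02,0.12]
    - [-0.155,0.03,0.18]
    - [-0.155,0.04,0.24]
    - [-0.155,0.05,0.3]
    - [-0.155,0.06,0.35]
    - [-0.155,0.0625,0.3825]
    - [-0.155,0.0625,0.3825]
    - [-0.155,0.0625,0.3825]
  rotation:
    - [0,0,0]
    - [0,0,0]
    - [0,0,0]
    - [0,0,0]
    - [0,0,0]
    - [0,0,0]
    - [0,0,0]
    - [0,0,0]
    - [0,0,0]
    - [0,0,0]
    - [0,0,0]
    - [0,0,0]
    - [0,0,0]
    - [0,0,0]
    - [0,0,0]
    - [0,0,0]
    - [0,0,0]
  grip: 0.07

```text
t: 18.98
tcp_pos: [0.4874, -0.2537, 0.1978]
tcp_rot: [[-0.0, 0.984, -0.178], [0.001, -0.178, -0.984], [-1.0, -0.0, -0.001]]
contact_force: [-0.8, 0.2, 0.8]
opening: 0.741
```

```bash
python3 -c "
from h import *
go([.4874,-.2556,.039],-10.2)"
```

```text
t 18.98 tcp [ 0.4874 -0.2537  0.1978] jaw -10.2 open 69.6 F [-0.8  0.2  0.8] | offset [0.1588 0.0004 0.002 ] rot [-0.  -0.1  0. ]
```

Call:
send_rows:
  offset:
    - [0.04,0,0]
    - [0.08,0,0]
    - [0.11,0,0]
    - [0.135,0,0]
    - [0.15,0,0]
    - [0.158,0,0]
    - [0.158,0,0]
    - [0.158,0,0]
  rotation:
    - [0,0,0]
    - [0,0,0]
    - [0,0,0]
    - [0,0,0]
    - [0,0,0]
    - [0,0,0]
    - [0,0,0]
    - [0,0,0]

```text
t: 19.98
tcp_pos: [0.4881, -0.2548, 0.0412]
tcp_rot: [[0.002, 0.984, -0.178], [-0.001, -0.178, -0.984], [-1.0, 0.002, 0.001]]
contact_force: [0.8, -0.1, -0.3]
opening: 0.745
```

Call:
send_rows:
  offset:
    - [0,0,0]
    - [0,0,0]
    - [0,0,0]
    - [0,0,0]
    - [0,0,0]
    - [0,0,0]
  rotation:
    - [0,0,0]
    - [0,0,0]
    - [0,0,0]
    - [0,0,0]
    - [0,0,0]
    - [0,0,0]
  grip: 0.025
  newtons: 20

```text
t: 20.72
tcp_pos: [0.4874, -0.2545, 0.0401]
tcp_rot: [[0.0, 0.984, -0.178], [-0.0, -0.178, -0.984], [-1.0, 0.0, 0.0]]
contact_force: [0.6, 0.2, 0.3]
opening: 0.421
```

```bash
python3 -c "
from h import *
go([.5189,.2723,.044],-10.2)"
```

```text
t 20.73 tcp [ 0.4874 -0.2545  0.0401] jaw -10.2 open 39.6 F [0.6 0.2 0.3] | offset [-0.004  -0.0628 -0.524 ] rot [-0.  0. -0.]
```

Call:
send_rows:
  offset:
    - [-0.01,0,0]
    - [-0.03,0,0]
    - [-0.06,0,0]
    - [-0.1,-0.002,-0.02]
    - [-0.135,-0.006,-0.05]
    - [-0.15,-0.011,-0.09]
    - [-0.15,-0.016,-0.135]
    - [-0.15,-0.022,-0.18]
    - [-0.15,-0.027,-0.225]
    - [-0.15,-0.032,-0.27]
    - [-0.15,-0.038,-0.315]
    - [-0.15,-0.043,-0.36]
    - [-0.15,-0.048,-0.405]
    - [-0.15,-0.054,-0.45]
    - [-0.15,-0.059,-0.49]
    - [-0.15,-0.062,-0.515]
    - [-0.14,-0.063,-0.525]
    - [-0.12,-0.063,-0.525]
    - [-0.095,-0.063,-0.525]
    - [-0.07,-0.063,-0.525]
  rotation:
    - [0,0,0]
    - [0,0,0]
    - [0,0,0]
    - [0,0,0]
    - [0,0,0]
    - [0,0,0]
    - [0,0,0]
    - [0,0,0]
    - [0,0,0]
    - [0,0,0]
    - [0,0,0]
    - [0,0,0]
    - [0,0,0]
    - [0,0,0]
    - [0,0,0]
    - [0,0,0]
    - [0,0,0]
    - [0,0,0]
    - [0,0,0]
    - [0,0,0]

```text
t: 23.22
tcp_pos: [0.5184, 0.2723, 0.1086]
tcp_rot: [[-0.001, 0.984, -0.179], [-0.001, -0.179, -0.984], [-1.0, -0.001, 0.001]]
contact_force: [0.2, 0.3, -1.5]
opening: 0.421
```

```bash
python3 -c "
from h import *
go([.5189,.2733,.0455],-10.2)"
```

```text
t 23.23 tcp [0.5184 0.2723 0.1086] jaw -10.3 open 39.5 F [ 0.2  0.3 -1.5] | offset [ 0.0631  0.0003 -0.0011] rot [-0.1  0.1  0. ]
```

Call:
send_rows:
  offset:
    - [0.02,0,0]
    - [0.038,0,0]
    - [0.05,0,0]
    - [0.058,0,0]
    - [0.062,0,0]
    - [0.063,0,0]
    - [0.064,0,0]
    - [0.064,0,0]
    - [0.064,0,0]
  rotation:
    - [0,0,0]
    - [0,0,0]
    - [0,0,0]
    - [0,0,0]
    - [0,0,0]
    - [0,0,0]
    - [0,0,0]
    - [0,0,0]
    - [0,0,0]

```text
t: 24.35
tcp_pos: [0.5189, 0.2735, 0.0463]
tcp_rot: [[0.001, 0.984, -0.178], [0.0, -0.178, -0.984], [-1.0, 0.0, -0.0]]
contact_force: [-0.1, -0.2, -1.3]
opening: 0.42
```

```bash
python3 -c "
from h import *
go([.5189,.2733,.0451],-10.2)"
```

```text
t 24.35 tcp [0.5189 0.2735 0.0463] jaw -10.2 open 39.5 F [-0.1 -0.2 -1.3] | offset [0.0012 0.     0.0002] rot [-0. -0. -0.]
```

Call:
send_rows:
  offset:
    - [0.0006,0,0]
    - [0.0012,0,0]
    - [0.0012,0,0]
    - [0.0012,0,0]
  rotation:
    - [0,0,0]
    - [0,0,0]
    - [0,0,0]
    - [0,0,0]

```text
t: 24.85
tcp_pos: [0.5188, 0.2734, 0.0451]
tcp_rot: [[0.0, 0.984, -0.178], [0.0, -0.178, -0.984], [-1.0, 0.0, -0.0]]
contact_force: [-0.5, -0.1, 0.7]
opening: 0.425
```

Call:
send_rows:
  offset:
    - [0,0,0]
    - [0,0,0]
    - [0,0,0]
    - [0,0,0]
    - [-0.02,0,0]
    - [-0.05,0,0]
    - [-0.1,0,0]
    - [-0.15,0,0]
    - [-0.2,0.003,0.05]
    - [-0.223,0.006,0.11]
    - [-0.223,0.007,0.144]
    - [-0.223,0.007,0.144]
    - [-0.223,0.007,0.144]
    - [-0.223,0.007,0.144]
  rotation:
    - [0,0,0]
    - [0,0,0]
    - [0,0,0]
    - [0,0,0]
    - [0,0,0]
    - [0,0,0]
    - [0,0,0]
    - [0,0,0]
    - [0,0,0]
    - [0,0,0]
    - [0,0,0]
    - [0,0,0]
    - [0,0,0]
    - [0,0,0]
  grip: 0.08

```text
t: 26.6
tcp_pos: [0.4999, 0.1314, 0.267]
tcp_rot: [[-0.001, 0.984, -0.176], [0.0, -0.176, -0.984], [-1.0, -0.001, 0.0]]
contact_force: [0.7, -0.0, -0.1]
opening: 0.847
```

```bash
python3 - <<'E'
from h import *
go([.6087,-.2114,.2],-11.5)
p=eyes.camera_params('wrist'); im=eyes.capture('wrist'); cv2.imwrite('pics/w4.png',im[:,:,::-1])
import pickle; pickle.dump(p,open('w4.pkl','wb'))
for X in [(.5189,.2723,.081),(.4941,.1344,.081),(.5065,.2034,.052)]: print(px('wrist',X,p).round(0))
E
```

```text
t 26.6 tcp [0.4999 0.1314 0.267 ] jaw -10.2 open 79.7 F [ 0.7 -0.  -0.1] | offset [0.0668 0.1677 0.3183] rot [1.3 0.  0.1]
[318.  63.]
[319. 214.]
[319. 142.]
```

View pics/w4.png

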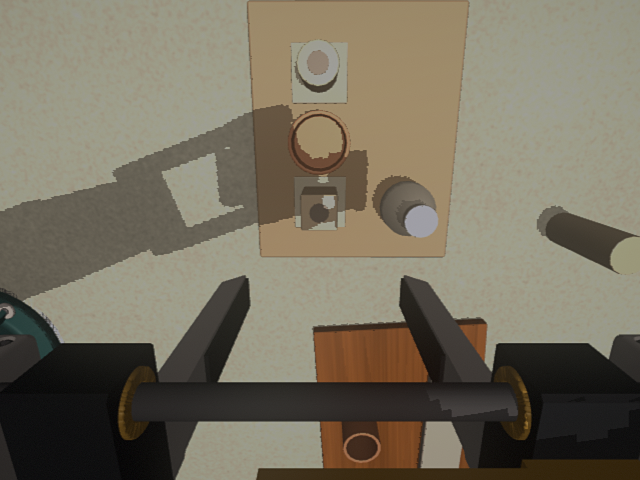

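The wrist view puts the post dots at (318,62) and (319,212) and the dish centre at (319,142), against predictions of (318,63), (319,214) and (319,142). That puts all three within about 2 mm, so the strip is next.

```bash
python3 - <<'E'
from h import *
import pickle; p=pickle.load(open('w0.pkl','rb'))
im=cv2.imread('pics/w0.png'); hsv=cv2.cvtColor(im,cv2.COLOR_BGR2HSV)
m=np.zeros(im.shape[:2],np.uint8); m[70:285,378:450]=((hsv[70:285,378:450,1]<60)&(hsv[70:285,378:450,2]>110))*255
c=max(cv2.findContours(m,0,1)[0],key=cv2.contourArea)
W=np.array([ray('wrist',q,.030,p)[:2] for q in c[:,0]]).astype(np.float32)
R=cv2.minAreaRect(W); print(R); 
go([R[0][0],R[0][1],.2],-11.5); go([R[0][0],R[0][1],.0175],-11.5)
E
```

```text
((0.6081823110580444, -0.21014127135276794), (0.2081441879272461, 0.05482577905058861), 78.74755859375)
t 26.65 tcp [0.4999 0.1315 0.267 ] jaw -10.2 open 79.9 F [ 0.6 -0.1  0.5] | offset [0.0669 0.1669 0.3171] rot [1.3 0.  0.1]
t 26.65 tcp [0.4999 0.1315 0.267 ] jaw -10.2 open 79.9 F [ 0.6 -0.1  0.5] | offset [0.2494 0.1672 0.3171] rot [1.3 0.  0.1]
```

Call:
send_rows:
  offset:
    - [0,0.03,0.06]
    - [0,0.06,0.12]
    - [0.01,0.09,0.18]
    - [0.03,0.12,0.24]
    - [0.06,0.15,0.29]
    - [0.09,0.167,0.3175]
    - [0.13,0.167,0.3175]
    - [0.17,0.167,0.3175]
    - [0.2,0.167,0.3175]
    - [0.22,0.167,0.3175]
    - [0.235,0.167,0.3175]
    - [0.243,0.167,0.3175]
    - [0.248,0.167,0.3175]
    - [0.248,0.167,0.3175]
    - [0.248,0.167,0.3175]
  rotation:
    - [0,0,0]
    - [0.5,0,0]
    - [1,0,0]
    - [1.3,0,0]
    - [1.3,0,0]
    - [1.3,0,0]
    - [1.3,0,0]
    - [1.3,0,0]
    - [1.3,0,0]
    - [1.3,0,0]
    - [1.3,0,0]
    - [1.3,0,0]
    - [1.3,0,0]
    - [1.3,0,0]
    - [1.3,0,0]

```text
t: 28.52
tcp_pos: [0.6084, -0.212, 0.0208]
tcp_rot: [[0.002, 0.98, -0.2], [-0.001, -0.2, -0.98], [-1.0, 0.002, 0.0]]
contact_force: [-0.4, 0.1, -0.2]
opening: 0.847
```

```bash
python3 -c "
from h import *
go([.6085,-.2107,.0180],-11.5)"
```

```text
t 28.52 tcp [ 0.6084 -0.212   0.0208] jaw -11.6 open 79.6 F [-0.4  0.1 -0.2] | offset [ 0.0028 -0.0002 -0.0013] rot [-0.1  0.  -0.1]
```

Call:
send_rows:
  offset:
    - [0.001,0,-0.001]
    - [0.002,0,-0.001]
    - [0.002,0,-0.001]
  rotation:
    - [0,0,0]
    - [0,0,0]
    - [0,0,0]

```text
t: 28.9
tcp_pos: [0.608, -0.2107, 0.0177]
tcp_rot: [[-0.0, 0.98, -0.2], [0.0, -0.2, -0.98], [-1.0, -0.0, -0.0]]
contact_force: [-0.9, -0.5, 0.6]
opening: 0.853
```

Call:
send_rows:
  offset:
    - [0,0,0]
    - [0,0,0]
    - [0,0,0]
    - [0,0,0]
    - [0,0,0]
    - [0,0,0]
    - [-0.005,0,0]
    - [-0.015,0,0]
    - [-0.03,0,0]
    - [-0.03,0,0]
  rotation:
    - [0,0,0]
    - [0,0,0]
    - [0,0,0]
    - [0,0,0]
    - [0,0,0]
    - [0,0,0]
    - [0,0,0]
    - [0,0,0]
    - [0,0,0]
    - [0,0,0]
  grip: 0.04
  newtons: 40

```text
t: 30.15
tcp_pos: [0.6096, -0.2114, 0.0506]
tcp_rot: [[0.004, 0.98, -0.2], [-0.002, -0.2, -0.98], [-1.0, 0.005, 0.001]]
contact_force: [-0.1, -1.1, -2.4]
opening: 0.591
```

```bash
python3 - <<'E'
from h import *
go([.5065,.2034,.2],-10.2)
w=eyes.capture('wrist'); s=eyes.capture('scene')[150:390,100:420]
cv2.imwrite('pics/v5.png',np.vstack([cv2.resize(w,(400,300)),cv2.resize(s,(400,300))])[:,:,::-1])
E
```

```text
t 30.15 tcp [ 0.6096 -0.2114  0.0506] jaw -11.5 open 55.5 F [-0.1 -1.1 -2.4] | offset [-0.1507 -0.1833 -0.3856] rot [-1.3  0.1 -0.3]
```

View pics/v5.png

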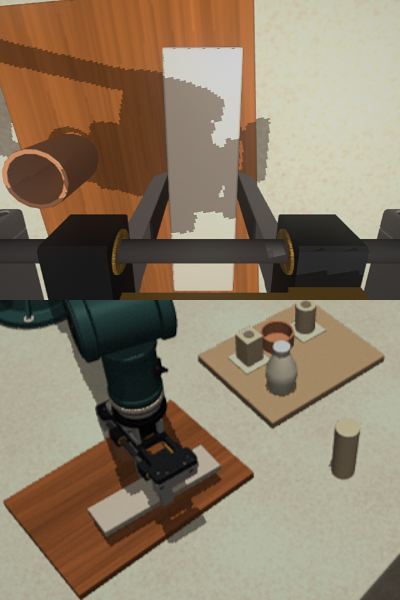

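The strip is held level at its middle, and the scene view shows the posts, dish and vase in order. Carrying it over.

Call:
send_rows:
  offset:
    - [-0.02,0,0]
    - [-0.05,0,0]
    - [-0.08,0,0]
    - [-0.11,0,0]
    - [-0.135,-0.01,-0.02]
    - [-0.145,-0.024,-0.05]
    - [-0.145,-0.038,-0.08]
    - [-0.145,-0.055,-0.115]
    - [-0.145,-0.071,-0.15]
    - [-0.145,-0.088,-0.185]
    - [-0.145,-0.104,-0.22]
    - [-0.145,-0.121,-0.255]
    - [-0.145,-0.137,-0.29]
    - [-0.145,-0.154,-0.325]
    - [-0.145,-0.168,-0.355]
    - [-0.145,-0.178,-0.375]
    - [-0.145,-0.182,-0.3855]
    - [-0.14,-0.182,-0.3855]
    - [-0.14,-0.182,-0.3855]
    - [-0.14,-0.182,-0.3855]
  rotation:
    - [0,0,0]
    - [0,0,0]
    - [0,0,0]
    - [0,0,0]
    - [0,0,0]
    - [0,0,0]
    - [-0.5,0,0]
    - [-1,0,0]
    - [-1.3,0,0]
    - [-1.3,0,0]
    - [-1.3,0,0]
    - [-1.3,0,0]
    - [-1.3,0,0]
    - [-1.3,0,0]
    - [-1.3,0,0]
    - [-1.3,0,0]
    - [-1.3,0,0]
    - [-1.3,0,0]
    - [-1.3,0,0]
    - [-1.3,0,0]

```text
t: 32.75
tcp_pos: [0.5071, 0.2025, 0.1876]
tcp_rot: [[-0.0, 0.984, -0.179], [-0.0, -0.179, -0.984], [-1.0, -0.0, 0.0]]
contact_force: [0.2, -0.1, -2.0]
opening: 0.593
```

```bash
python3 -c "
from h import *
go([.5065,.2034,.0827],-10.2)"
```

```text
t 32.75 tcp [0.5071 0.2025 0.1876] jaw -10.3 open 55.8 F [ 0.2 -0.1 -2. ] | offset [ 0.1049 -0.0008 -0.0008] rot [-0.1  0.   0. ]
```

Call:
send_rows:
  offset:
    - [0.02,0,0]
    - [0.045,0,0]
    - [0.065,0,0]
    - [0.082,0,0]
    - [0.093,0,0]
    - [0.099,-0.0005,-0.0005]
    - [0.102,-0.0005,-0.0005]
    - [0.103,-0.0005,-0.0005]
    - [0.103,-0.0005,-0.0005]
    - [0.103,-0.0005,-0.0005]
  rotation:
    - [0,0,0]
    - [0,0,0]
    - [0,0,0]
    - [0,0,0]
    - [0,0,0]
    - [0,0,0]
    - [0,0,0]
    - [0,0,0]
    - [0,0,0]
    - [0,0,0]

```text
t: 34.0
tcp_pos: [0.5068, 0.2041, 0.0853]
tcp_rot: [[0.001, 0.984, -0.178], [0.0, -0.178, -0.984], [-1.0, 0.001, -0.0]]
contact_force: [0.1, 0.4, -2.6]
opening: 0.595
```

```bash
python3 -c "
from h import *
go([.5065,.2034,.0827],-10.2)"
```

```text
t 34.0 tcp [0.5068 0.2041 0.0853] jaw -10.2 open 55.9 F [ 0.1  0.4 -2.6] | offset [ 0.0026 -0.0002  0.0007] rot [-0. -0. -0.]
```

Call:
send_rows:
  offset:
    - [0.001,0,0]
    - [0.0018,0,0]
    - [0.0023,0,0.0004]
    - [0.0023,0,0.0004]
    - [0.0023,0,0.0004]
  rotation:
    - [0,0,0]
    - [0,0,0]
    - [0,0,0]
    - [0,0,0]
    - [0,0,0]

```text
t: 34.62
tcp_pos: [0.5065, 0.2038, 0.0828]
tcp_rot: [[0.0, 0.984, -0.178], [0.001, -0.178, -0.984], [-1.0, 0.0, -0.001]]
contact_force: [-0.2, 0.5, -1.3]
opening: 0.592
```

```bash
python3 -c "
from h import *
go([.5065,.2034,.0827],-10.2)"
```

```text
t 34.62 tcp [0.5065 0.2038 0.0828] jaw -10.2 open 55.7 F [-0.2  0.5 -1.3] | offset [0.0001 0.     0.0004] rot [-0. -0. -0.]
```

Call:
send_rows:
  offset:
    - [0.0004,0,0]
    - [0.0004,0,0]
    - [0,0,0]
    - [0,0,0]
    - [0,0,0]
    - [-0.01,0,0]
    - [-0.03,0,0]
    - [-0.07,0,0]
    - [-0.12,0,0.02]
    - [-0.17,0.004,0.06]
    - [-0.187,0.0066,0.073]
    - [-0.187,0.0066,0.073]
    - [-0.187,0.0066,0.073]
  rotation:
    - [0,0,0]
    - [0,0,0]
    - [0,0,0]
    - [0,0,0]
    - [0,0,0]
    - [0,0,0]
    - [0,0,0]
    - [0,0,0]
    - [0,0,0]
    - [0,0,0]
    - [0,0,0]
    - [0,0,0]
    - [0,0,0]
  grip: 0.076

```text
t: 36.25
tcp_pos: [0.4992, 0.1311, 0.267]
tcp_rot: [[-0.004, 0.984, -0.177], [0.0, -0.177, -0.984], [-1.0, -0.004, 0.001]]
contact_force: [-0.0, 0.0, 0.4]
opening: 0.807
```

```bash
python3 - <<'E'
from h import *
go([.4923,-.1745,.2],-10.2)
p=eyes.camera_params('wrist'); w=eyes.capture('wrist'); s=eyes.capture('scene')[90:330,200:520]
import pickle; pickle.dump(p,open('w6.pkl','wb')); cv2.imwrite('pics/w6.png',w[:,:,::-1])
y=np.array([.178,.984,0])
print(px('wrist',(.5065,.2034,.095),p),[px('wrist',np.array((.5065,.2034,.095))+a*.105*y+b*.028*np.array([.984,-.178,0]),p).round(0).tolist() for a in(1,-1) for b in (-1,1)])
cv2.imwrite('pics/v6.png',np.hstack([w[:,150:550],cv2.resize(s,(400,300)).copy() if 0 else cv2.copyMakeBorder(cv2.resize(s,(400,300)),0,180,0,0,0)])[:,:,::-1])
E
```

```text
t 36.25 tcp [0.4992 0.1311 0.267 ] jaw -10.2 open 75.9 F [-0.   0.   0.4] | offset [0.067  0.0477 0.302 ] rot [-0.   0.   0.2]
[319.39430515 142.16988266] [[286.0, 14.0], [352.0, 14.0], [292.0, 250.0], [347.0, 250.0]]
```

View pics/v6.png

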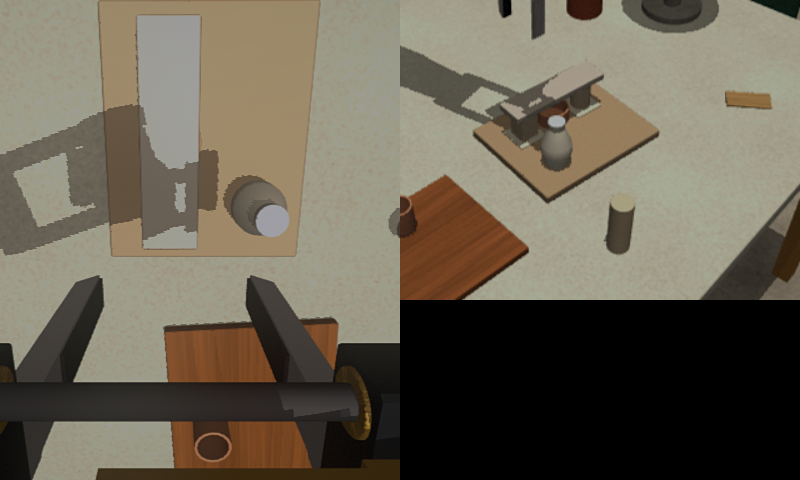

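The strip's corners in the wrist image, about (287,14), (350,14), (292,249) and (347,249), match the predictions to within 2 px. It lies level across both posts, so I'll fetch the cup.

Call:
send_rows:
  offset:
    - [0,0.008,0.05]
    - [0,0.016,0.1]
    - [0,0.026,0.16]
    - [0.01,0.035,0.22]
    - [0.03,0.044,0.28]
    - [0.06,0.0477,0.302]
    - [0.1,0.0477,0.302]
    - [0.14,0.0477,0.302]
    - [0.175,0.0477,0.302]
    - [0.2,0.0477,0.302]
    - [0.217,0.0477,0.302]
    - [0.226,0.0477,0.302]
    - [0.23,0.0477,0.302]
    - [0.23,0.0477,0.302]
    - [0.23,0.0477,0.302]
  rotation:
    - [0,0,0]
    - [0,0,0]
    - [0,0,0]
    - [0,0,0]
    - [0,0,0]
    - [0,0,0]
    - [0,0,0]
    - [0,0,0]
    - [0,0,0]
    - [0,0,0]
    - [0,0,0]
    - [0,0,0]
    - [0,0,0]
    - [0,0,0]
    - [0,0,0]

```text
t: 38.22
tcp_pos: [0.4939, -0.1754, 0.0405]
tcp_rot: [[0.002, 0.984, -0.178], [-0.001, -0.178, -0.984], [-1.0, 0.002, 0.0]]
contact_force: [-1.0, -0.1, -0.1]
opening: 0.807
```

Call:
send_rows:
  offset:
    - [0,0,0]
    - [0,0,0]
    - [0,0,0]
    - [0,0,0]
    - [0,0,0]
    - [0,0,0]
  rotation:
    - [0,0,0]
    - [0,0,0]
    - [0,0,0]
    - [0,0,0]
    - [0,0,0]
    - [0,0,0]
  grip: 0.035
  newtons: 15

```text
t: 38.98
tcp_pos: [0.4931, -0.1751, 0.0396]
tcp_rot: [[-0.0, 0.984, -0.178], [0.0, -0.178, -0.984], [-1.0, -0.0, -0.0]]
contact_force: [-0.6, 0.2, 1.5]
opening: 0.508
```

```bash
python3 -c "
from h import *
go([.5065,.2034,.118],-10.2)
cv2.imwrite('pics/w7.png',eyes.capture('wrist')[:,:,::-1])"
```

```text
t 38.98 tcp [ 0.4931 -0.1751  0.0396] jaw -10.3 open 47.7 F [-0.6  0.2  1.5] | offset [-0.0784 -0.0542 -0.3749] rot [-0.1 -0.   0. ]
```

View pics/w7.png

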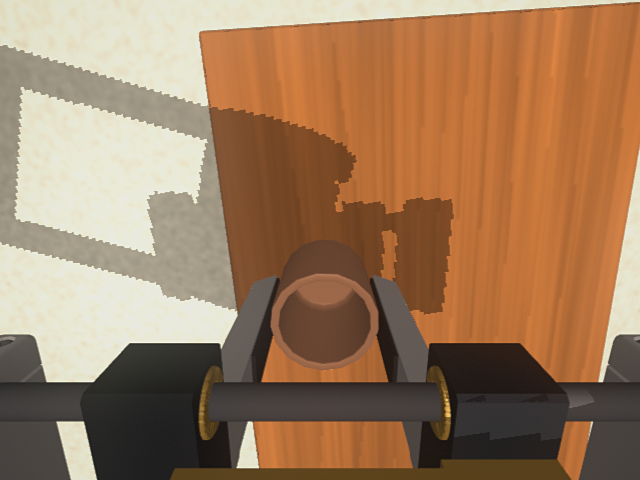

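The cup is held upright and centred at 47.7 mm opening, rim near (325,321). Carrying it over.

Call:
send_rows:
  offset:
    - [-0.01,0,0]
    - [-0.03,0,0]
    - [-0.06,0,0]
    - [-0.1,0,0]
    - [-0.14,-0.003,-0.02]
    - [-0.17,-0.007,-0.05]
    - [-0.185,-0.012,-0.085]
    - [-0.185,-0.017,-0.12]
    - [-0.185,-0.023,-0.16]
    - [-0.185,-0.029,-0.2]
    - [-0.185,-0.035,-0.24]
    - [-0.185,-0.04,-0.28]
    - [-0.185,-0.046,-0.32]
    - [-0.185,-0.051,-0.35]
    - [-0.18,-0.054,-0.37]
    - [-0.165,-0.054,-0.375]
    - [-0.145,-0.054,-0.375]
    - [-0.125,-0.054,-0.375]
    - [-0.115,-0.054,-0.375]
    - [-0.115,-0.054,-0.375]
  rotation:
    - [0,0,0]
    - [0,0,0]
    - [0,0,0]
    - [0,0,0]
    - [0,0,0]
    - [0,0,0]
    - [0,0,0]
    - [0,0,0]
    - [0,0,0]
    - [0,0,0]
    - [0,0,0]
    - [0,0,0]
    - [0,0,0]
    - [0,0,0]
    - [0,0,0]
    - [0,0,0]
    - [0,0,0]
    - [0,0,0]
    - [0,0,0]
    - [0,0,0]

```text
t: 41.52
tcp_pos: [0.5062, 0.2026, 0.1531]
tcp_rot: [[-0.002, 0.984, -0.179], [-0.001, -0.179, -0.984], [-1.0, -0.002, 0.001]]
contact_force: [-0.2, 0.1, -0.0]
opening: 0.5
```

Call:
send_rows:
  offset:
    - [0.01,0,0]
    - [0.02,0,0]
    - [0.028,0,0]
    - [0.032,0,0]
    - [0.034,0,0]
    - [0.034,0,0]
    - [0.034,0,0]
  rotation:
    - [0,0,0]
    - [0,0,0]
    - [0,0,0]
    - [0,0,0]
    - [0,0,0]
    - [0,0,0]
    - [0,0,0]

```text
t: 42.4
tcp_pos: [0.507, 0.2036, 0.1209]
tcp_rot: [[0.001, 0.984, -0.178], [0.0, -0.178, -0.984], [-1.0, 0.001, -0.0]]
contact_force: [-0.4, -0.1, -0.8]
opening: 0.505
```

```bash
python3 -c "
from h import *
go([.5065,.2034,.1186],-10.2)"
```

```text
t 42.4 tcp [0.507  0.2036 0.1209] jaw -10.3 open 47.5 F [-0.4 -0.1 -0.8] | offset [ 0.0023 -0.0005  0.0003] rot [-0.1 -0.  -0. ]
```

Call:
send_rows:
  offset:
    - [0.001,0,0]
    - [0.0017,0,0]
    - [0.0017,0,0]
    - [0.0017,0,0]
  rotation:
    - [0,0,0]
    - [0,0,0]
    - [0,0,0]
    - [0,0,0]

```text
t: 42.9
tcp_pos: [0.5067, 0.2035, 0.1188]
tcp_rot: [[0.0, 0.984, -0.178], [0.0, -0.178, -0.984], [-1.0, 0.0, -0.0]]
contact_force: [0.1, 0.9, -1.2]
opening: 0.504
```

```bash
python3 -c "
from h import *
go([.5065,.2034,.1186],-10.2)"
```

```text
t 42.9 tcp [0.5067 0.2035 0.1188] jaw -10.3 open 47.4 F [ 0.1  0.9 -1.2] | offset [ 0.0002 -0.0002  0.0002] rot [-0.1 -0.  -0. ]
```

Call:
send_rows:
  offset:
    - [0.0004,0,0]
    - [0.0004,0,0]
    - [0.0004,0,0]
    - [0.0004,0,0]
  rotation:
    - [0,0,0]
    - [0,0,0]
    - [0,0,0]
    - [0,0,0]

```text
t: 43.4
tcp_pos: [0.5068, 0.2036, 0.1186]
tcp_rot: [[0.0, 0.984, -0.178], [0.0, -0.178, -0.984], [-1.0, 0.0, -0.0]]
contact_force: [-0.7, -0.0, -0.1]
opening: 0.508
```

Call:
send_rows:
  offset:
    - [0,0,0]
    - [0,0,0]
    - [0,0,0]
    - [0,0,0]
    - [-0.01,0,0]
    - [-0.03,0,0]
    - [-0.07,0,0]
    - [-0.12,0,0]
    - [-0.15,0,0.05]
    - [-0.15,0.005,0.1]
    - [-0.15,0.01,0.14]
    - [-0.15,0.01,0.14]
    - [-0.15,0.01,0.14]
    - [-0.15,0.01,0.14]
  rotation:
    - [0,0,0]
    - [0,0,0]
    - [0,0,0]
    - [0,0,0]
    - [0,0,0]
    - [0,0,0]
    - [0,0,0]
    - [0,0,0]
    - [0,0,0]
    - [0,0,0]
    - [0,0,0]
    - [0,0,0]
    - [0,0,0]
    - [0,0,0]
  grip: 0.075

```text
t: 45.15
tcp_pos: [0.4917, 0.0651, 0.2685]
tcp_rot: [[0.0, 0.984, -0.176], [0.001, -0.176, -0.984], [-1.0, -0.0, -0.001]]
contact_force: [0.1, 0.3, -0.1]
opening: 0.798
```

```bash
python3 - <<'E'
from h import *
go([.5,.1,.25],-10.2)
p=eyes.camera_params('wrist'); w=eyes.capture('wrist'); s=eyes.capture('scene')[60:300,220:540]
print('rim ctr',px('wrist',(.5065,.2034,.155),p),'strip ctr',px('wrist',(.5065,.2034,.095),p))
cv2.imwrite('pics/v8.png',np.hstack([w[:,150:550],cv2.copyMakeBorder(cv2.resize(s,(400,300)),0,180,0,0,0)])[:,:,::-1])
E
```

```text
t 45.15 tcp [0.4917 0.0651 0.2685] jaw -10.2 open 75.0 F [ 0.1  0.3 -0.1] | offset [ 0.0185  0.002  -0.0358] rot [ 0. -0.  0.]
rim ctr [311.33666239  49.6096228 ] strip ctr [313.72003879  64.43578068]
```

View pics/v8.png

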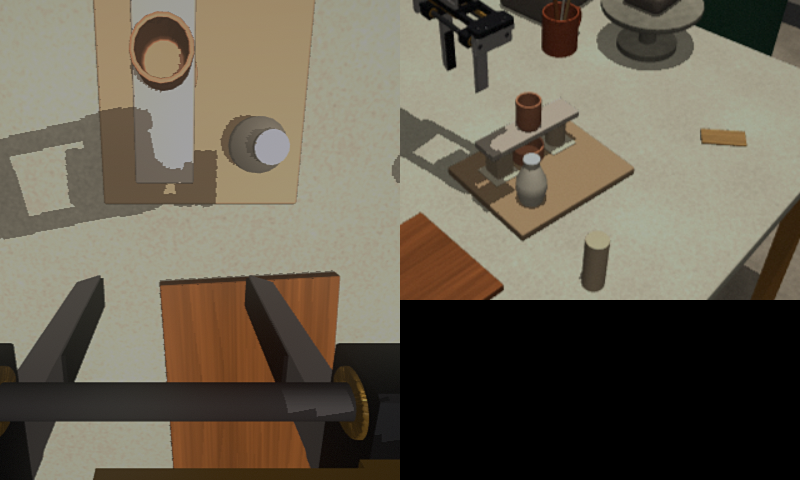

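The cup stands upright on mid-strip. Its rim centre is about (311,50) in the full image, against a predicted (311,50). The vase and tall post are undisturbed and the gripper is clear, so I'll hand the job in.

```bash
python3 -c "
from station import r
print(r.finish_job(), r.get_state()['t'])"
```

```text
the job is handed in; nothing more can be done
the job is handed in; nothing more can be done
```

The second tier is loaded and handed in, finished by about 45 s of the 141 s allowed; the job reports no verdict.

- **Order:** I placed the dish first, then the square post on the pad by the vase and the round post on the other pad. The strip and then the cup followed. Each piece was lowered to contact height before I let it go.
- **Posts and dish:** in the wrist picture, taken before the strip went on, they were within 2 px of where I predicted, about 2 mm.
- **Strip:** its corners were also within 2 px of the prediction, and it looked level across both posts.
- **Cup:** in the last picture its rim centre matched the prediction to about 1 px, and it stands upright on the middle of the strip.
- **Vase and tall post:** by eye they stood where they started in the last view; I did not measure them.

No check failed or disagreed. Once the strip was on I did not measure the posts and dish again; the last scene picture only shows them still standing beneath it.

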